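# Put the pawn away and slide the flush lid shut

## Robot

A 7-joint arm with a two-finger parallel gripper is mounted at the origin on the work surface. World frame = base frame: x ahead of the robot, y to its left, z up, the work surface at z = 0. Lengths are in m, angles in rad, forces in N, time in s.
With the tool pointing down it reaches from about 0.4 to 0.875 m from the base axis. Payload 19.3 kg.
Tool frame: the origin (TCP) lies at the very end of the fingers, on their centre line; the grasp point (between the pads) lies 19 mm behind it; z points along the fingers, y is the direction in which the jaws open and shut (so a half turn about z gives the same grasp; the last joint's range is limited). The gripper opens to 85 mm and grips with 20 to 120 N. Pads are 22 mm wide; open, the fingers measure 114 mm over their backs; the gripper's body (76 mm by 85 mm) begins 54 mm behind the grasp point. The pads swing forward as they close: fully open they stand 13 mm farther back than shut.
Start: joints at [-1.385, 0.521, -0.036, 1.599, 0.021, 1.021, -0.113], TCP at [0.158, 0.605, 0.231] pointing down, gripper open.
Joint ranges: [-2.91, 2.91], [-0.3, 2.13], [-1.5, 1.42], [0.17, 2.43], [-1.26, 4.41], [0.16, 1.93], [-2.52, 2.52]. Speed limits (rad/s): [1.89, 1.89, 2.39, 2.39, 3.01, 3.01, 3.01].

## Interface

Orientations are given as [roll, pitch, yaw] about the fixed x, y, z axes, in that order (R = Rz(yaw) Ry(pitch) Rx(roll)).
In Python, from workcell import bot, grab_frame, calibration, workorder gives the robot as it stands.
- The arm moves only by the tool move_arm, never from a script. Its arguments are lists of equal length, an entry for each row: "jaw": the closure in counts, from 0 (fully open) to 255 (shut); "dp": the shift along the tool's x, y, z in units of 800 mm (1.0 is 800 mm), a list of three; "rotation": the turn, a rotation vector about the tool's x, y, z in units of pi rad (1.0 is pi rad), a list of three. In form: {"jaw": [jaw, ...], "dp": [[dx, dy, dz], ...], "rotation": [[rx, ry, rz], ...]}. A call has 1 to 10 rows; each row shifts and turns the commanded pose from where the row before left it, along the tool's axes as they then stand; what a row does not reach is not made up. A row lasts 1/8 s, in which the tool goes at most 62.5 mm and 10.7 degrees, less where a joint would pass 70% of its speed; a pose out of reach is approached as far as the arm can. A call with a number of a shift or a turn outside -1 to 1 is refused whole. A call with a gripper value outside its range is refused whole. The fingers move at their own pace and stop on an object; "squeeze" is the grip in N (left out, the last holds). Time passes only in rows, so rows that do not move let the fingers close. It gives the time, the measured TCP pose, the force and the opening at its end, in the units of the state.
- bot.observe(): the state, without advancing time (a new reading comes with each control period).
- grab_frame(name): name is "scene" or "side" or "wrist"; returns the picture (384x512x3 uint8, blue, green, red); there is no depth.
- calibration(name): a dict with "camera_matrix" (3x3 intrinsics, pixels), "T" (4x4, takes a point from camera to world coordinates). Camera axes: x right, y down, z forward; pixel columns grow to the right and rows downward; lengths in m; the calibration is good to about 2 mm. The wrist camera is an equidistant fisheye: a pixel r from the principal point sees the ray r / f radians off the axis. A picture is of the moment at which its call begins: read the wrist's pose just before it. calibration takes no time and is no camera call; for the wrist camera it gives the pose at the moment of the call.
- workorder.job_done(): hands the job in, once; it reports no verdict.
The state is a dict: "clock": time; "qpos": joint angles; "qd": joint speeds; "joint_efforts": joint torques, N m; "position": TCP position; "tool_rot": TCP orientation; "force": force on the tool from outside, world axes, zero at the start; "moment": the same for the moment, N m; "grip_width": finger opening in m.
Only numpy, scipy, OpenCV 4.12 (cv2) and the standard library are available. Lean on these libraries where they do the work, as an engineer would, in place of code of your own. Each camera call takes 0.05 s, during which the arm holds its last target. There are 200 camera calls.

## Task

Put the short yellow pawn into the open well of the long wooden game box, then shut the box fully by pressing a fingertip lightly on its smooth, handle-less sliding lid and dragging it home. The lid is thin plywood on felt: never load it with more than 20 N. Leave everything else on the shelf where it is.

Things in the scene. Friction and masses are not known exactly. Their poses are not given: they have to be found in the camera images.
- box: Long wooden game box, fixed; origin on the shelf under it, y along its length, z up. Outside x -50 to +50, y -128 to +142 mm, rim 63 high; side walls 8 thick, -y end wall 10. Top open from y -118 to +52; beyond that a fixed cover (top 71 high) hides the lid's tail. A flat 4 mm plywood lid, 82 wide, slides along y below the rim, between the side walls. No handle, no edge to push it shut by.
- well (a point): Centre of the well's floor, 8 mm above the shelf, in the box's -y end (box frame x 0, y -74 mm). The well is 84 mm wide (x) and 88 mm long (y -118 to -30); the open lid still covers its +y part: the lid's front edge is at box y = -117 mm + joint lid. Axes as the box.
- track (a point): Fixed point of the box at x 0, y +34, z 57 mm, axes as the box, near the lid's surface. The true height of the lid's top is not measured: on worn felt it lies anywhere from 51 to 62 mm above the shelf. Felt gives about 1 mm per 9 N. The runners climb towards the shut end by about 22 mm per m, so the lid rises some 1.6 mm under the finger as it shuts. Feel for it and keep watching the force.
- lid (a joint): How far the lid is open, m: 0 = fully shut (front edge on the -y end wall, a hard stop), 0.078 = fully open; starts at 0.066 to 0.076. Shutting moves it to the box's -y. Lid is smooth and visible from its front edge to box y +52 mm. It drags with 3 N and stays where left: some 5 to 7 N of pressing is the least that moves it without slipping, 20 N the limit.
- pawn_mid (a point): Centre (half-way up) of the short yellow plastic pawn, a loose turned piece 34 mm high, foot 24 mm across, neck 13 mm, head 23 mm, 15 g, standing on the shelf at the start. z up along it.
- tall_pawn: A taller yellow pawn, 63 mm high, foot 29 mm across, origin under its foot; too tall for the box. Leave alone. It and the short pawn may stand in each other's places.
- chips: Stack of nine green plastic chips (one piece), 40 mm across, 30 mm high, origin under it. Leave alone.
- bowl: Stainless steel bowl, 124 mm across, 50 mm high, origin under it. Leave alone.
- cards: Card pack 64 x 90 x 19 mm lying flat, origin under it. Leave alone.
- cup: Black dice cup, 80 mm across, 90 mm high, origin under it. Leave alone.
- die_a: White die, 18 mm, origin under it. Leave alone.
- die_b: White die, 18 mm, origin under it. Leave alone.
Not all that is in view belongs to the job. What is shaped like the part that bears pawn_mid but grey or white is not meant.

How it is judged:
On the way:
1. the short pawn is inside the well, let go, with the lid still open (x of pawn_mid in the frame of box between -0.042 and 0.042 m and y of pawn_mid in the frame of box between -0.118 and -0.03 m and z of pawn_mid in the frame of box below 0.036 m and contact force between pawn and the fingers below 0.05 N and value of joint lid above 0.02 m), for 0.2 s.
At the end, for the whole second after the job is handed in: The short pawn is at rest inside the box's well and the lid is shut to within 3 mm of its stop (x of pawn_mid in the frame of box between -0.042 and 0.042 m and y of pawn_mid in the frame of box between -0.118 and -0.03 m and z of pawn_mid in the frame of box below 0.036 m and value of joint lid below 0.003 m and linear speed of pawn below 0.02 m/s); the robot touches nothing.
It fails at once if the lid is loaded with more than 20 N (contact force between lid and anything else above 20 N).
It fails at once if a bystander (tall pawn, chips, bowl, cards, cup or dice) is shifted by more than 15 mm (distance of any of tall_pawn, chips, bowl, cards, cup, die_a, die_b from where it was at the start of the episode above 0.015 m).
It also fails if it takes over 59 s, if anything falls off the work surface, if the arm or the gripper's body presses on something with over 40 N, if the wrist force passes 120 N, or if a joint passes its speed limit or range.

## Working session

There is one attempt and no reset: what is moved stays moved. The work goes in short steps, Python scripts to look and compute and a tool call to move; the robot and the scene stay as the last step left them, time stands still between calls to the robot, and variables do not carry over. Pictures are saved under pics/ and viewed, about 8 in all and at most 12, crops included, and the job is handed in when it is done.

Besides the shell and the picture viewer there is one more tool, called after "Request:" in YAML: its name, and indented under it one key for each argument. move_arm: Moves the arm, as the interface text tells. Shifts and turns lie within -1 to 1; 1 stands for 800 mm of shift or pi rad of turn. Its arguments: {"type":"object","properties":{"jaw":{"type":"array","items":{"type":"number"}},"dp":{"type":"array","items":{"type":"array","items":{"type":"number","minimum":-1,"maximum":1}}},"rotation":{"type":"array","items":{"type":"array","items":{"type":"number","minimum":-1,"maximum":1}}},"squeeze":{"type":"number"}},"required":["jaw","dp","rotation"]}

```bash
ls; mkdir -p pics
python3 - <<'E'
from workcell import bot, grab_frame, calibration
import cv2, numpy as np
np.set_printoptions(precision=4,suppress=True)
print(bot.observe())
for n in ("scene","side","wrist"):
    c=calibration(n); print(n,c)
    cv2.imwrite(f"pics/{n}0.png",grab_frame(n))
a=[cv2.imread(f"pics/{n}0.png") for n in ("scene","side")]
E
```

```text
pics
{'clock': 0.0, 'qpos': array([-1.3852,  0.522 , -0.0363,  1.6   ,  0.0212,  1.0211, -0.1128]), 'qd': array([ 0.0003,  0.0006, -0.0001,  0.0004,  0.001 , -0.0015, -0.0012]), 'joint_efforts': array([  0.0001, -92.71  ,   1.9803, -36.9929,   0.0179,   0.0081,
         0.    ]), 'position': array([0.1581, 0.6043, 0.2307]), 'tool_rot': array([-3.1405,  0.0001,  2.8858]), 'force': array([-0.1057, -0.5324, -0.1597]), 'moment': array([-0.0153, -0.0009,  0.0232]), 'grip_width': 0.08528201878897172}
scene {'camera_matrix': array([[489.8685,   0.    , 259.4216],
       [  0.    , 489.8685, 193.0559],
       [  0.    ,   0.    ,   1.    ]]), 'T': array([[ 0.835 ,  0.4322, -0.3404,  1.0253],
       [ 0.5502, -0.661 ,  0.5102, -0.7592],
       [-0.0045, -0.6134, -0.7898,  1.301 ],
       [ 0.    ,  0.    ,  0.    ,  1.    ]])}
side {'camera_matrix': array([[376.2635,   0.    , 262.1742],
       [  0.    , 376.2635, 190.4561],
       [  0.    ,   0.    ,   1.    ]]), 'T': array([[ 0.9336, -0.2221,  0.2813,  0.2511],
       [-0.3584, -0.5736,  0.7366, -0.6904],
       [-0.0022, -0.7885, -0.6151,  0.6568],
       [ 0.    ,  0.    ,  0.    ,  1.    ]])}
wrist {'camera_matrix': array([[297.3186,   0.    , 251.1608],
       [  0.    , 297.3186, 192.5981],
       [  0.    ,   0.    ,   1.    ]]), 'T': array([[ 0.2531,  0.9154,  0.3129,  0.0774],
       [ 0.9674, -0.2393, -0.0822,  0.6257],
       [-0.0004,  0.3235, -0.9462,  0.3727],
       [ 0.    ,  0.    ,  0.    ,  1.    ]])}
```

View pics/scene0.png

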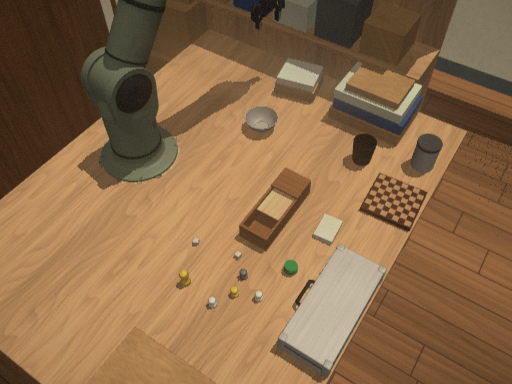

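View pics/side0.png

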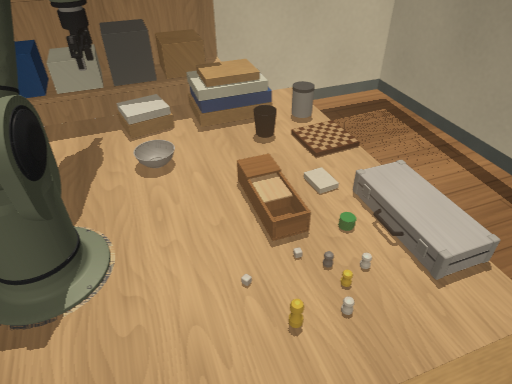

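Scene view: two yellow pawns, at (184,278) and (235,292). The second is smaller and looks like the short one; grey and white pieces stand near it. The box is at about (276,208), with its open well end towards (258,240). The side view agrees, with yellow at (297,313) and (347,278). I'll confirm with one enlarged crop and measure.

```bash
cat > h.py <<'E'
import numpy as np, cv2
from workcell import bot, grab_frame, calibration
np.set_printoptions(precision=4,suppress=True)
def ray(n,uv):
    c=calibration(n);d=np.linalg.inv(c["camera_matrix"])@[*uv,1.];T=c["T"]
    return T[:3,3],T[:3,:3]@d
def onz(n,uv,z):
    o,d=ray(n,uv);return o+d*(z-o[2])/d[2]
def tri(a,b):
    (o1,d1),(o2,d2)=ray("scene",a),ray("side",b)
    s=np.linalg.lstsq(np.c_[d1,-d2],o2-o1,rcond=None)[0]
    p,q=o1+d1*s[0],o2+d2*s[1];return (p+q)/2,np.linalg.norm(p-q)
def yellow(im):
    hsv=cv2.cvtColor(im,cv2.COLOR_BGR2HSV);m=cv2.inRange(hsv,(22,150,90),(33,255,255))
    n,l,s,c=cv2.connectedComponentsWithStats(m);return [(s[i],c[i]) for i in range(1,n) if s[i][4]>15]
E
python3 - <<'E'
from h import *
A,B=cv2.imread("pics/scene0.png"),cv2.imread("pics/side0.png")
for n,i in(("scene",A),("side",B)):
    for s,c in yellow(i):
        u=s[0]+s[2]/2; bot_=onz(n,(u,s[1]+s[3]),0)
        print(n,s,c,bot_, onz(n,c,.017))
a=cv2.resize(A[160:310,170:320],(600,600)[::1],interpolation=cv2.INTER_CUBIC)
cv2.imwrite("pics/cropA.png",a)
b=cv2.resize(B[150:335,230:390],None,fx=3.2,fy=3.2,interpolation=cv2.INTER_CUBIC)
cv2.imwrite("pics/cropB.png",b)
E
```

```text
scene [182 270   5   7  29] [183.7931 273.0345] [ 0.452  -0.3041  0.    ] [ 0.4495 -0.3009  0.017 ]
scene [231 287   6   6  27] [233.7778 289.4074] [ 0.6049 -0.2659  0.    ] [ 0.6033 -0.2635  0.017 ]
side [343 270   9   8  56] [347.3214 273.2143] [ 0.6139 -0.2614  0.    ] [ 0.6109 -0.2612  0.017 ]
side [291 299  12  10  95] [296.8105 303.6105] [ 0.4775 -0.2929  0.    ] [ 0.4766 -0.2918  0.017 ]
```

View pics/cropA.png

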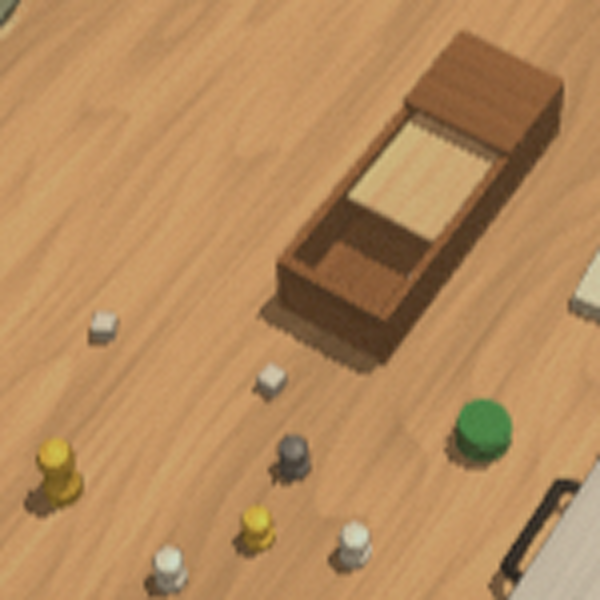

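View pics/cropB.png

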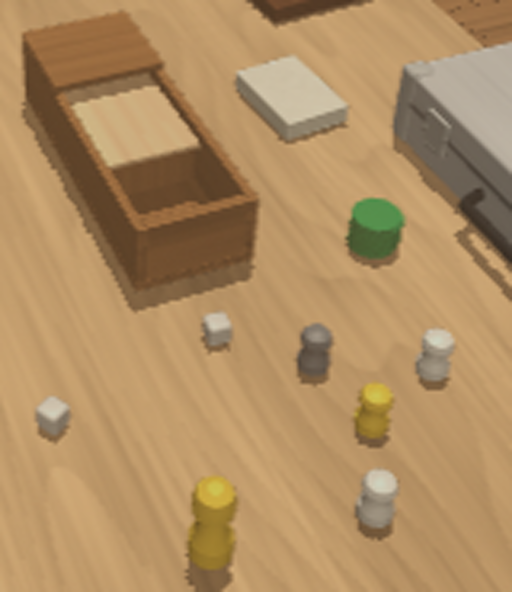

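Run:
```python
from h import *
a=lambda u,v:(u/4+170-.37,v/4+160-.37)
b=lambda u,v:(u/3.2+230-.34,v/3.2+150-.34)
P={"short head":((257,518),(376,396),.0245),"tall head":((56,453),(215,494),.05),"FL rim":((279,264),(139,222),.063),"FR rim":((390,318),(256,202),.063),
"BL cov":((462,31),(25,35),.071),"BR cov":((562,82),(122,12),.071),"whiteA":((170,558),(380,486),.0245),"whiteB":((355,533),(438,343),.0245),"grey":((294,446),(317,336),.0245)}
for k,(p,q,z) in P.items():
    t,e=tri(a(*p),b(*q)); print(k,t,"%.4f"%e,onz("scene",a(*p),z)[:2],onz("side",b(*q),z)[:2])
# lid front corners
for z in(.051,.062):
  for p,q in(((348,196),(117,167)),((432,241),(203,144))): print("lidfront",z,onz("scene",a(*p),z)[:2],onz("side",b(*q),z)[:2])
```

```text
short head [ 0.6059 -0.2662  0.0248] 0.0011 [ 0.6056 -0.2655] [ 0.6061 -0.2665]
tall head [ 0.4642 -0.3133  0.051 ] 0.0008 [ 0.4636 -0.3126] [ 0.4646 -0.3132]
FL rim [ 0.5079 -0.0946  0.0635] 0.0064 [ 0.5097 -0.0976] [ 0.5075 -0.0899]
FR rim [ 0.6037 -0.0876  0.0517] 0.0032 [ 0.6066 -0.0921] [ 0.5972 -0.1009]
BL cov [0.5055 0.1753 0.0647] 0.0027 [0.5072 0.172 ] [0.5031 0.164 ]
BR cov [0.6006 0.1759 0.0645] 0.0022 [0.6036 0.1698] [0.5967 0.1681]
whiteA [ 0.5721 -0.3259  0.0228] 0.0036 [ 0.5721 -0.3246] [ 0.5713 -0.3288]
whiteB [ 0.6713 -0.2386  0.0238] 0.0040 [ 0.6707 -0.2368] [ 0.6708 -0.2414]
grey [ 0.5953 -0.2043  0.0247] 0.0021 [ 0.5948 -0.2031] [ 0.5955 -0.2054]
lidfront 0.051 [ 0.5134 -0.0084] [ 0.5209 -0.0122]
lidfront 0.051 [ 0.5916 -0.0087] [ 0.5962 -0.0102]
lidfront 0.062 [ 0.5179 -0.015 ] [ 0.516  -0.0245]
lidfront 0.062 [ 0.5955 -0.0153] [ 0.5899 -0.0226]
```

Triangulated head heights settle it. The piece at (235,292) has its head at 25 mm, so it is the short pawn. The one at (184,278) is at 51 mm, so it is the tall one. The box lies along world y, centre about (0.555, 0.032), with its well end towards -y. I'll compute the swing rows next.

```bash
cat >> h.py <<'E'
from scipy.spatial.transform import Rotation as Ro
def delta(tp,yaw_deg):
    "units of move for one straight shift + turn from the measured pose, plus per-mm"
    s=bot.observe();R=Ro.from_euler('xyz',s["tool_rot"]);Rt=Ro.from_euler('xyz',[np.pi,0,np.radians(yaw_deg)])
    d=R.inv().apply(np.array(tp)-s["position"]);w=(R.inv()*Rt).as_rotvec()
    print("t",s["clock"],"pos",s["position"],"yaw",np.degrees(s["tool_rot"]),"F",s["force"],"w",s["grip_width"])
    print("dp units",d/.8,"mm",d*1e3,"rot units",w/np.pi,"rows>=",max(np.linalg.norm(d)/.0625,np.degrees(np.linalg.norm(w))/10.7))
E
python3 - <<'E'
import numpy as np
p=np.array([.1581,.6043]);r0,r1=np.hypot(*p),np.hypot(.606,-.266);a0,a1=np.arctan2(p[1],p[0]),np.arctan2(-.266,.606)
N=20;y=np.radians(165.35);dy=np.radians(60-165.35)/N
for i in range(N):
    f=(i+1)/N;r=r0+(r1-r0)*f;a=a0+(a1-a0)*f;q=r*np.array([np.cos(a),np.sin(a)]);d=q-p
    print(i,np.round([d@[np.cos(y),np.sin(y)]/.8,d@[np.sin(y),-np.cos(y)]/.8],4));p=q;y+=dy
print(-dy/np.pi)
E
```

```text
0 [-0.0676 -0.0006]
1 [-0.0678 -0.0002]
2 [-0.068   0.0001]
3 [-0.0682  0.0005]
4 [-0.0684  0.0009]
5 [-0.0686  0.0012]
6 [-0.0688  0.0016]
7 [-0.069  0.002]
8 [-0.0692  0.0024]
9 [-0.0694  0.0027]
10 [-0.0695  0.0031]
11 [-0.0697  0.0035]
12 [-0.0699  0.0039]
13 [-0.0701  0.0043]
14 [-0.0703  0.0047]
15 [-0.0704  0.0051]
16 [-0.0706  0.0055]
17 [-0.0708  0.0059]
18 [-0.0709  0.0063]
19 [-0.0711  0.0067]
0.029263888888888888
```

Request:
move_arm:
  jaw: [0,0,0,0,0,0,0,0,0,0]
  dp:
    - [-0.0676,0,0]
    - [-0.0678,0,0]
    - [-0.068,0,0]
    - [-0.068,0.0005,0]
    - [-0.068,0.001,0]
    - [-0.069,0.001,0]
    - [-0.069,0.0015,0]
    - [-0.069,0.002,0]
    - [-0.069,0.0025,0]
    - [-0.069,0.003,0]
  rotation:
    - [0,0,0.0293]
    - [0,0,0.0293]
    - [0,0,0.0293]
    - [0,0,0.0293]
    - [0,0,0.0293]
    - [0,0,0.0293]
    - [0,0,0.0293]
    - [0,0,0.0293]
    - [0,0,0.0293]
    - [0,0,0.0293]

```text
clock: 1.4
position: [0.5797, 0.2796, 0.231]
tool_rot: [-3.141, 0.0, 1.962]
force: [0.3, 0.7, 0.6]
grip_width: 0.0856
```

Request:
move_arm:
  jaw: [80,80,80,80,80,80]
  dp:
    - [-0.0695,0.003,0]
    - [-0.07,0.0035,0]
    - [-0.07,0.004,0]
    - [-0.07,0.0045,0]
    - [-0.07,0.005,0]
    - [0,0,0]
  rotation:
    - [0,0,0.0293]
    - [0,0,0.0293]
    - [0,0,0.0293]
    - [0,0,0.0293]
    - [0,0,0.0293]
    - [0,0,0]

```text
clock: 2.15
position: [0.6522, 0.0075, 0.2314]
tool_rot: [3.141, 0.002, 1.497]
force: [0.1, 1.1, 0.4]
grip_width: 0.0586
```

Run:
```python
from h import *
delta([.606,-.266,.23],60)
im=grab_frame("wrist");cv2.imwrite("pics/w1.png",im);c=calibration("wrist");np.savez("pics/w1.npz",K=c["camera_matrix"],T=c["T"])
cv2.imwrite("pics/w1v.png",cv2.resize(im,None,fx=1.5,fy=1.5,interpolation=cv2.INTER_CUBIC))
```

```text
t 2.15 pos [0.6522 0.0075 0.2314] yaw [179.9936   0.1297  85.7897] F [0.0928 1.0713 0.4211] w 0.0585656286040038
dp units [-0.3452 -0.0325  0.0025] mm [-276.1809  -26.0244    1.9826] rot units [0.0002 0.0007 0.1433] rows>= 4.438583184533947
```

View pics/w1v.png

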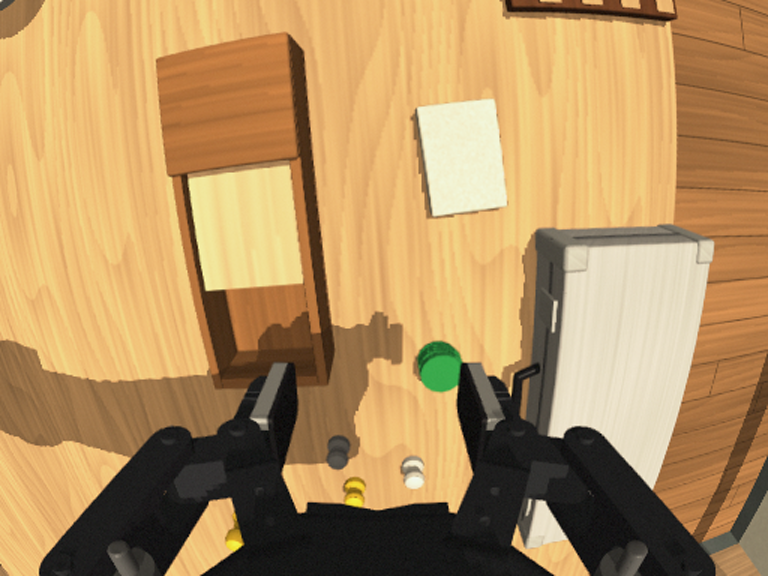

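The wrist view shows the whole box: cover corners (157,60) and (288,34), lid front edge (206,291)–(302,283). The short pawn's head is at (355,485), among the grey and white pieces. I'll cross-check those points.

```bash
cat >> h.py <<'E'
def wz(f,uv,z):
    d=np.load(f);K,T=d["K"],d["T"];x=(uv[0]-K[0,2])/K[0,0];y=(uv[1]-K[1,2])/K[1,1];r=np.hypot(x,y)
    v=T[:3,:3]@np.array([np.sin(r)*x/r,np.sin(r)*y/r,np.cos(r)]);o=T[:3,3];return o+v*(z-o[2])/v[2]
E
python3 - <<'E'
from h import *
print(np.load("pics/w1.npz")["T"][:3,3])
for k,p,z in(("BLcov",(157,60),.071),("BRcov",(288,34),.071),("FLcov",(169,175),.071),("FRcov",(299,158),.071),("FLrim",(215,377),.063),("FRrim",(327,376),.063),
 ("lidL hi",(206,291),.062),("lidR hi",(302,283),.062),("lidL lo",(206,291),.051),("lidR lo",(302,283),.051),("pawn head",(355,485),.0265),("grey",(339,443),.03),("white",(414,467),.03)):
    print(k,wz("pics/w1.npz",(p[0]/1.5-.2,p[1]/1.5-.2),z))
E
```

```text
[0.6581 0.0943 0.373 ]
BLcov [0.5056 0.1749 0.071 ]
BRcov [0.6038 0.1752 0.071 ]
FLcov [0.5069 0.0884 0.071 ]
FRcov [0.6047 0.0881 0.071 ]
FLrim [ 0.5094 -0.08    0.063 ]
FRrim [ 0.6055 -0.0822  0.063 ]
lidL hi [ 0.5178 -0.0043  0.062 ]
lidR hi [ 0.5954 -0.0033  0.062 ]
lidL lo [ 0.5129 -0.0078  0.051 ]
lidR lo [ 0.5932 -0.0067  0.051 ]
pawn head [ 0.6117 -0.2389  0.0265]
grey [ 0.6021 -0.1774  0.03  ]
white [ 0.6738 -0.2141  0.03  ]
```

The wrist rays disagree with the other two views by up to 27 mm. I read the wrist pose after the picture, so I'll repeat with the arm settled and the pose read first.

Run:
```python
from h import *
s=bot.observe();print(s["position"],s["qd"])
c=calibration("wrist");im=grab_frame("wrist");cv2.imwrite("pics/w2.png",im);np.savez("pics/w2.npz",K=c["camera_matrix"],T=c["T"])
print(c["T"], s["position"]-c["T"][:3,3]); s=bot.observe();print(s["position"])
a=cv2.imread("pics/w1.png")
for i in(a,im):
    for st,ce in yellow(i): print(st,ce)
    g=cv2.inRange(cv2.cvtColor(i,cv2.COLOR_BGR2HSV),(50,120,40),(80,255,255));print("green",cv2.connectedComponentsWithStats(g)[2:])
for st,ce in yellow(im): print(wz("pics/w2.npz",ce,.0265))
```

```text
[0.6522 0.0109 0.2311] [-0.045  -0.0016 -0.038  -0.0048 -0.0048  0.0005 -0.0013]
[[ 0.9976 -0.0649 -0.0231  0.6581]
 [-0.0689 -0.9438 -0.3232  0.0943]
 [-0.0009  0.324  -0.946   0.373 ]
 [ 0.      0.      0.      1.    ]] [-0.0059 -0.0835 -0.1419]
[0.6522 0.0129 0.231 ]
[231 320  12   8  50] [236.98 323.16]
[230 330  12   9  75] [236.0133 333.92  ]
[151 359  11   9  62] [155.3548 362.9677]
green (array([[     0,      0,    512,    384, 195829],
       [   279,    228,     29,     33,    779]], dtype=int32), array([[255.3515, 191.2909],
       [292.8318, 244.0526]]))
[229 323  14   7  51] [236.3137 325.2353]
[230 331  12   8  61] [235.8852 334.459 ]
[150 361  11   8  57] [154.5439 363.9474]
green (array([[     0,      0,    512,    384, 195833],
       [   278,    231,     30,     33,    775]], dtype=int32), array([[255.3535, 191.2814],
       [292.5265, 246.7394]]))
[ 0.611  -0.2436  0.0265]
[ 0.6081 -0.2653  0.0265]
[ 0.4439 -0.3529  0.0265]
```

Run:
```python
from h import *
for k,p,z in(("BLcov",(157,60),.071),("BRcov",(288,34),.071),("FLcov",(169,175),.071),("FRcov",(299,158),.071),("FLrim",(214,387),.063),("FRrim",(328,384),.063),
 ("lidL hi",(206,291),.062),("lidR hi",(302,283),.062),("lidL lo",(206,291),.051),("lidR lo",(302,283),.051)):
    print(k,wz("pics/w2.npz",((p[0]-.4)/1.5-.2,(p[1]+4)/1.5-.2),z))
delta([.607,-.266,.13],60)
```

```text
BLcov [0.5051 0.1719 0.071 ]
BRcov [0.6033 0.1724 0.071 ]
FLcov [0.5061 0.0856 0.071 ]
FRcov [0.6042 0.0854 0.071 ]
FLrim [ 0.5047 -0.0939  0.063 ]
FRrim [ 0.6046 -0.0936  0.063 ]
lidL hi [ 0.5168 -0.0075  0.062 ]
lidR hi [ 0.5947 -0.0064  0.062 ]
lidL lo [ 0.5118 -0.0111  0.051 ]
lidR lo [ 0.5925 -0.0099  0.051 ]
t 2.25 pos [0.6522 0.0129 0.231 ] yaw [-179.9707   -0.0112   86.2183] F [ 0.3324  1.0544 -0.2459] w 0.05846637693620177
dp units [-0.3516 -0.0333  0.1262] mm [-281.3156  -26.6633  100.9765] rot units [-0.0002 -0.      0.1457] rows>= 4.801217533595819
```

Request:
move_arm:
  jaw: [80,80,80,80,80,80,80,80,80,80]
  dp:
    - [-0.0586,-0.0056,0]
    - [-0.0586,-0.0056,0]
    - [-0.0586,-0.0055,0]
    - [-0.0586,-0.0055,0]
    - [-0.0586,-0.0055,0]
    - [-0.0586,-0.0056,0]
    - [0,0,0.04]
    - [0,0,0.04]
    - [0,0,0.046]
    - [0,0,0]
  rotation:
    - [0,0,0]
    - [0,0,0]
    - [0,0,0]
    - [0,0,0]
    - [0,0,0]
    - [0,0,0]
    - [0,0,0.0486]
    - [0,0,0.0486]
    - [0,0,0.0486]
    - [0,0,0]

```text
clock: 3.5
position: [0.6067, -0.2636, 0.1281]
tool_rot: [-3.137, 0.001, 1.05]
force: [-0.3, -1.1, -0.3]
grip_width: 0.0586
```

Run:
```python
from h import *
c=calibration("wrist");im=grab_frame("wrist");cv2.imwrite("pics/w3.png",im);np.savez("pics/w3.npz",K=c["camera_matrix"],T=c["T"])
delta([.607,-.266,.005],60)
for st,ce in yellow(im): print(st,ce,wz("pics/w3.npz",ce,.0265))
cv2.imwrite("pics/w3v.png",cv2.resize(im,None,fx=1.5,fy=1.5,interpolation=cv2.INTER_CUBIC))
```

```text
t 3.55 pos [ 0.6075 -0.2646  0.1302] yaw [-179.9017    0.0211   60.2989] F [-0.1594  0.4854  0.0767] w 0.05844412114011299
dp units [-0.0018  0.0007  0.1565] mm [ -1.4371   0.531  125.1655] rot units [-0.0005  0.0001  0.0017] rows>= 2.002798606362385
[243 178  23  11 129] [254.1163 182.3333] [ 0.6131 -0.2563  0.0265]
[243 186  23  23 374] [254.1952 197.361 ] [ 0.6064 -0.2682  0.0265]
```

View pics/w3v.png

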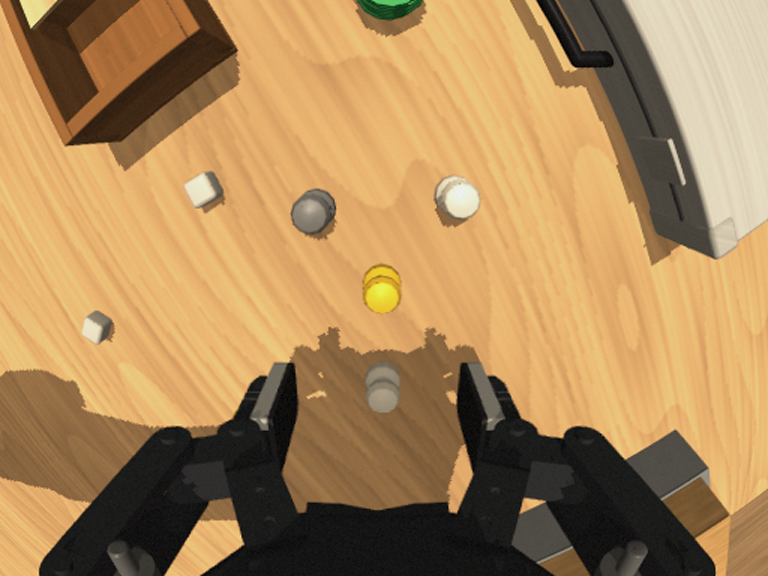

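The wrist view shows the short yellow pawn midway between the jaws at (381,290), with the grey and white pieces clear of the finger paths. All three views agree on about (0.607, -0.267). I'll go down and grip.

Request:
move_arm:
  jaw: [80,80,80,80,255,255,255,255,255,255]
  dp:
    - [-0.0025,0.0005,0.06]
    - [0,0,0.06]
    - [0,0,0.0365]
    - [0,0,0]
    - [0,0,0]
    - [0,0,0]
    - [0,0,0]
    - [0,0,0]
    - [0,0,-0.06]
    - [0,0,-0.06]
  rotation:
    - [0,0,0]
    - [0,0,0]
    - [0,0,0]
    - [0,0,0]
    - [0,0,0]
    - [0,0,0]
    - [0,0,0]
    - [0,0,0]
    - [0,0,0]
    - [0,0,0]
  squeeze: 20

```text
clock: 4.8
position: [0.6066, -0.2679, 0.1034]
tool_rot: [3.141, -0.0, 1.047]
force: [0.3, 0.4, 0.1]
grip_width: 0.0214
```

Run:
```python
from h import *
delta([.5545,-.052,.18],90)
```

```text
t 4.8 pos [ 0.6066 -0.2679  0.1034] yaw [179.9793  -0.0005  60.0081] F [0.2661 0.3875 0.1209] w 0.021430998518642178
dp units [ 0.2012 -0.1913 -0.0958] mm [ 160.9716 -153.0349  -76.6684] rot units [ 0.0001  0.     -0.1666] rows>= 3.7594753953115974
```

Request:
move_arm:
  jaw: [255,255,255,255,255,255,255,255,255,255]
  dp:
    - [0,0,-0.03]
    - [0,0,-0.03]
    - [0,0,-0.015]
    - [0,0,0]
    - [0.054,-0.013,0]
    - [0.054,-0.013,0]
    - [0.054,-0.013,0]
    - [0.054,-0.013,0]
    - [0.054,-0.013,0]
    - [0,0,0]
  rotation:
    - [0,0,-0.0416]
    - [0,0,-0.0416]
    - [0,0,-0.0417]
    - [0,0,-0.0417]
    - [0,0,0]
    - [0,0,0]
    - [0,0,0]
    - [0,0,0]
    - [0,0,0]
    - [0,0,0]

```text
clock: 6.05
position: [0.5546, -0.0484, 0.1622]
tool_rot: [3.141, -0.001, 1.575]
force: [-0.3, 0.0, -0.3]
grip_width: 0.0212
```

Request:
move_arm:
  jaw: [255,255]
  dp:
    - [0,0,0]
    - [0,0,0]
  rotation:
    - [0,0,0]
    - [0,0,0]

```text
clock: 6.3
position: [0.5549, -0.0531, 0.1617]
tool_rot: [3.141, 0.0, 1.569]
force: [-0.3, -0.3, 0.8]
grip_width: 0.0215
```

Run:
```python
from h import *
delta([.5545,-.053,.016],90)
im=grab_frame("wrist")
cv2.imwrite("pics/w4v.png",cv2.resize(im,None,fx=1.5,fy=1.5,interpolation=cv2.INTER_CUBIC))
```

```text
t 6.3 pos [ 0.5549 -0.0531  0.1617] yaw [179.9645   0.0248  89.8934] F [-0.2983 -0.3354  0.7766] w 0.021450026354006852
dp units [ 0.0002 -0.0006  0.1821] mm [  0.1472  -0.5105 145.6568] rot units [ 0.0002  0.0001 -0.0006] rows>= 2.3305241541381188
```

View pics/w4v.png

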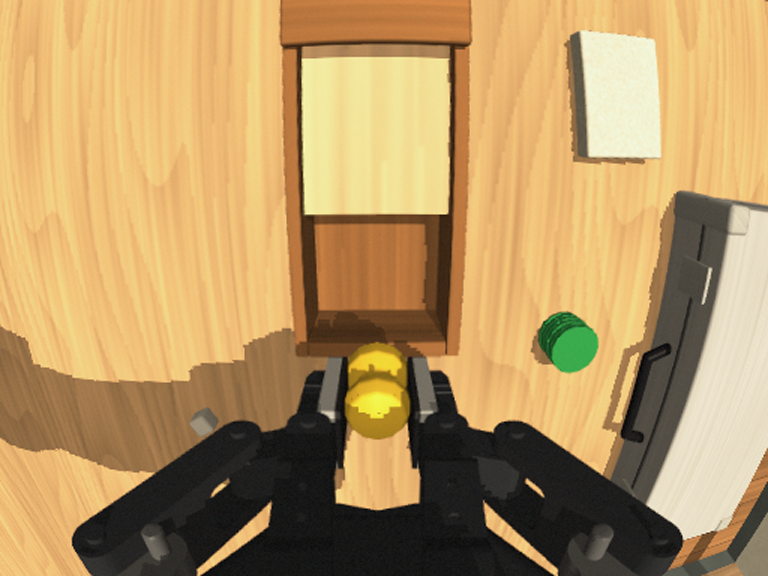

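The pawn is held at (378,405), upright and centred over the box's midline, and the well is open ahead of it. I'll lower it in and release with a small opening.

Request:
move_arm:
  jaw: [255,255,255,255,255,255,130,130,130,130]
  dp:
    - [0,-0.0005,0.045]
    - [0,0,0.045]
    - [0,0,0.045]
    - [0,0,0.032]
    - [0,0,0.015]
    - [0,0,0]
    - [0,0,0]
    - [0,0,0]
    - [0,0,0]
    - [0,0,0]
  rotation:
    - [0,0,0]
    - [0,0,0]
    - [0,0,0]
    - [0,0,0]
    - [0,0,0]
    - [0,0,0]
    - [0,0,0]
    - [0,0,0]
    - [0,0,0]
    - [0,0,0]

```text
clock: 7.6
position: [0.5551, -0.0524, 0.0174]
tool_rot: [3.14, -0.0, 1.569]
force: [-6.3, -0.3, 25.3]
grip_width: 0.0328
```

Request:
move_arm:
  jaw: [130,130,130,130,255,255,255,255,255,255]
  dp:
    - [0,0,0]
    - [0,0,-0.05]
    - [0,0,-0.05]
    - [0,0,-0.07]
    - [0,0,0]
    - [0,0,0]
    - [0,0,0]
    - [0,0,0]
    - [0,0,0]
    - [0,0,0]
  rotation:
    - [0,0,0]
    - [0,0,0]
    - [0,0,0]
    - [0,0,0]
    - [0,0,0]
    - [0,0,0]
    - [0,0,0]
    - [0,0,0]
    - [0,0,0]
    - [0,0,0]

```text
clock: 8.85
position: [0.5542, -0.0519, 0.1515]
tool_rot: [-3.141, 0.0, 1.57]
force: [-0.6, -0.1, 0.3]
grip_width: 0.0001
```

Run:
```python
from h import *
delta([.5545,.053,.09],90)
im=grab_frame("wrist")
A=grab_frame("scene"); 
for n,i in (("wrist",im),("scene",A)):
    for s in yellow(i): print(n,s)
cv2.imwrite("pics/v5.png",np.hstack([cv2.resize(im[0:384,128:384],None,fx=1.5,fy=1.5,interpolation=cv2.INTER_CUBIC),cv2.resize(A[160:304,220:320],(400,576),interpolation=cv2.INTER_CUBIC)]))
```

```text
t 8.85 pos [ 0.5542 -0.0519  0.1515] yaw [-179.9798    0.0034   89.9714] F [-0.6375 -0.0558  0.3383] w 9.873934439639986e-05
dp units [0.1311 0.0003 0.0769] mm [104.887    0.2462  61.4978] rot units [-0.0001  0.     -0.0002] rows>= 1.9453875131874288
wrist (array([241, 171,  23,  29, 482], dtype=int32), array([252.278, 185.222]))
scene (array([258, 224,   5,   6,  19], dtype=int32), array([260.1579, 226.7895]))
scene (array([182, 270,   5,   7,  28], dtype=int32), array([183.7857, 272.9286]))
```

View pics/v5.png

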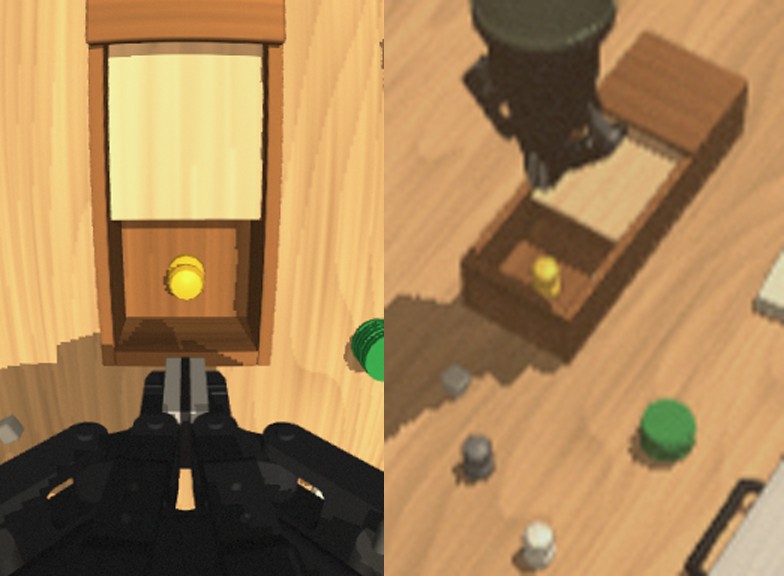

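The pawn stands upright in the well at (186,280) in the left panel and is let go, with the lid still open. Next I take the closed fingertip over the lid and feel downwards in small steps.

Request:
move_arm:
  jaw: [255,255,255,255,255,255,255,255]
  dp:
    - [0.045,0,0]
    - [0.045,0,0]
    - [0.0436,0,0.02]
    - [0,0,0.04]
    - [0,0,0.03]
    - [0,0,0.015]
    - [0,0,0]
    - [0,0,0]
  rotation:
    - [0,0,0]
    - [0,0,0]
    - [0,0,0]
    - [0,0,0]
    - [0,0,0]
    - [0,0,0]
    - [0,0,0]
    - [0,0,0]

```text
clock: 9.95
position: [0.5548, 0.055, 0.0685]
tool_rot: [3.141, -0.0, 1.57]
force: [0.4, -1.0, -0.2]
grip_width: -0.0001
```

Run:
```python
from h import *
delta([.5545,.055,.0615],90)
```

```text
t 9.95 pos [0.5548 0.055  0.0685] yaw [179.9397  -0.012   89.9599] F [ 0.4499 -0.9867 -0.1749] w -0.00013398732058318084
dp units [ 0.0001 -0.0004  0.0088] mm [ 0.0448 -0.3296  7.0321] rot units [ 0.0003 -0.0001 -0.0002] rows>= 0.11263891509421277
```

Request:
move_arm:
  jaw: [255,255,255,255,255]
  dp:
    - [0,0,0.003]
    - [0,0,0.002]
    - [0,0,0.0015]
    - [0,0,0.001]
    - [0,0,0]
  rotation:
    - [0,0,0]
    - [0,0,0]
    - [0,0,0]
    - [0,0,0]
    - [0,0,0]

```text
clock: 10.58
position: [0.5543, 0.055, 0.0617]
tool_rot: [-3.142, 0.0, 1.57]
force: [-0.5, 0.2, 0.1]
grip_width: 0.0
```

Request:
move_arm:
  jaw: [255,255,255,255]
  dp:
    - [0,0,0.0006]
    - [0,0,0.0006]
    - [0,0,0.0006]
    - [0,0,0]
  rotation:
    - [0,0,0]
    - [0,0,0]
    - [0,0,0]
    - [0,0,0]

```text
clock: 11.08
position: [0.5543, 0.055, 0.0602]
tool_rot: [-3.141, 0.0, 1.57]
force: [-0.6, 0.0, -0.2]
grip_width: 0.0
```

Request:
move_arm:
  jaw: [255,255,255,255]
  dp:
    - [0,0,0.0006]
    - [0,0,0.0006]
    - [0,0,0.0006]
    - [0,0,0]
  rotation:
    - [0,0,0]
    - [0,0,0]
    - [0,0,0]
    - [0,0,0]

```text
clock: 11.58
position: [0.5543, 0.055, 0.0588]
tool_rot: [-3.142, 0.0, 1.57]
force: [-0.2, -0.5, -0.5]
grip_width: -0.0003
```

Request:
move_arm:
  jaw: [255,255,255,255]
  dp:
    - [0,0,0.0006]
    - [0,0,0.0006]
    - [0,0,0.0006]
    - [0,0,0]
  rotation:
    - [0,0,0]
    - [0,0,0]
    - [0,0,0]
    - [0,0,0]

```text
clock: 12.08
position: [0.5543, 0.055, 0.0573]
tool_rot: [-3.141, 0.0, 1.57]
force: [-0.2, -0.1, -0.0]
grip_width: 0.0001
```

Request:
move_arm:
  jaw: [255,255,255,255]
  dp:
    - [0,0,0.0006]
    - [0,0,0.0006]
    - [0,0,0.0006]
    - [0,0,0]
  rotation:
    - [0,0,0]
    - [0,0,0]
    - [0,0,0]
    - [0,0,0]

```text
clock: 12.58
position: [0.5543, 0.055, 0.0559]
tool_rot: [-3.142, 0.0, 1.57]
force: [-0.2, -0.2, 0.1]
grip_width: 0.0003
```

Request:
move_arm:
  jaw: [255,255,255,255]
  dp:
    - [0,0,0.0006]
    - [0,0,0.0006]
    - [0,0,0.0006]
    - [0,0,0]
  rotation:
    - [0,0,0]
    - [0,0,0]
    - [0,0,0]
    - [0,0,0]

```text
clock: 13.08
position: [0.5543, 0.055, 0.0545]
tool_rot: [-3.142, 0.0, 1.57]
force: [0.4, -0.5, -0.5]
grip_width: 0.0001
```

Request:
move_arm:
  jaw: [255,255,255,255]
  dp:
    - [0,0,0.0006]
    - [0,0,0.0006]
    - [0,0,0.0006]
    - [0,0,0]
  rotation:
    - [0,0,0]
    - [0,0,0]
    - [0,0,0]
    - [0,0,0]

```text
clock: 13.58
position: [0.5544, 0.055, 0.0531]
tool_rot: [3.142, 0.0, 1.57]
force: [1.1, 0.4, 1.1]
grip_width: -0.0002
```

Request:
move_arm:
  jaw: [255,255,255]
  dp:
    - [0,0,0.0005]
    - [0,0,0.0005]
    - [0,0,0]
  rotation:
    - [0,0,0]
    - [0,0,0]
    - [0,0,0]

```text
clock: 13.95
position: [0.5544, 0.055, 0.0524]
tool_rot: [3.141, -0.0, 1.57]
force: [-0.8, 0.5, 6.2]
grip_width: -0.0002
```

Request:
move_arm:
  jaw: [255,255,255]
  dp:
    - [0,0,0.0004]
    - [0,0,0.0003]
    - [0,0,0]
  rotation:
    - [0,0,0]
    - [0,0,0]
    - [0,0,0]

```text
clock: 14.32
position: [0.5544, 0.055, 0.052]
tool_rot: [3.141, -0.0, 1.57]
force: [-2.1, -0.2, 9.9]
grip_width: -0.0002
```

Request:
move_arm:
  jaw: [255,255,255,255,255]
  dp:
    - [-0.002,0,0]
    - [-0.003,0,-0.0001]
    - [-0.004,0,-0.0001]
    - [-0.004,0,-0.0001]
    - [0,0,0]
  rotation:
    - [0,0,0]
    - [0,0,0]
    - [0,0,0]
    - [0,0,0]
    - [0,0,0]

```text
clock: 14.95
position: [0.5544, 0.0446, 0.0522]
tool_rot: [3.141, -0.0, 1.57]
force: [-1.5, 0.8, 9.3]
grip_width: 0.0001
```

Run:
```python
from h import *
delta([.5545,-.02,.054],90)
c=calibration("wrist");im=grab_frame("wrist");cv2.imwrite("pics/w6.png",im)
# lid = pale: front edge row along the columns left/right of the finger
hsv=cv2.cvtColor(im,cv2.COLOR_BGR2HSV);print([ (u,[tuple(hsv[v,u]) for v in range(150,330,15)]) for u in (222,)])
```

```text
t 14.95 pos [0.5544 0.0446 0.0522] yaw [179.9866  -0.0186  89.9661] F [-1.5477  0.7536  9.2717] w 9.227878990326458e-05
dp units [-0.0808  0.0001 -0.0022] mm [-64.6437   0.119   -1.7741] rot units [ 0.0001 -0.0001 -0.0002] rows>= 1.0346898379011051
[(222, [(np.uint8(14), np.uint8(169), np.uint8(192)), (np.uint8(14), np.uint8(168), np.uint8(185)), (np.uint8(14), np.uint8(173), np.uint8(190)), (np.uint8(17), np.uint8(130), np.uint8(174)), (np.uint8(25), np.uint8(96), np.uint8(247)), (np.uint8(24), np.uint8(95), np.uint8(247)), (np.uint8(24), np.uint8(95), np.uint8(247)), (np.uint8(16), np.uint8(125), np.uint8(178)), (np.uint8(16), np.uint8(106), np.uint8(72)), (np.uint8(15), np.uint8(16), np.uint8(32)), (np.uint8(165), np.uint8(20), np.uint8(26)), (np.uint8(165), np.uint8(21), np.uint8(24))])]
```

Request:
move_arm:
  jaw: [255,255,255,255,255]
  dp:
    - [-0.003,0,0]
    - [-0.005,0,-0.0001]
    - [-0.005,0,-0.0001]
    - [-0.005,0,-0.0001]
    - [-0.005,0,-0.0001]
  rotation:
    - [0,0,0]
    - [0,0,0]
    - [0,0,0]
    - [0,0,0]
    - [0,0,0]

```text
clock: 15.62
position: [0.5544, 0.0267, 0.0526]
tool_rot: [3.141, -0.001, 1.571]
force: [-2.5, 3.3, 8.3]
grip_width: -0.0002
```

Run:
```python
from h import *
print(bot.observe()["force"])
B=grab_frame("side")
cv2.imwrite("pics/v7.png",cv2.resize(B[130:260,220:330],None,fx=4.5,fy=4.5,interpolation=cv2.INTER_CUBIC))
```

```text
[-2.4709  3.3133  8.2846]
```

View pics/v7.png

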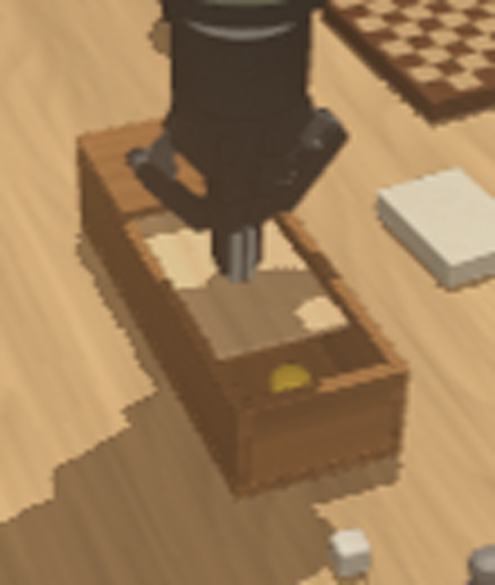

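The lid follows the finger: its front edge is now close to the pawn, and the drag is 3.3 N at 8 N of press. I'll go on.

Request:
move_arm:
  jaw: [255,255,255,255,255]
  dp:
    - [-0.004,0,0]
    - [-0.005,0,0]
    - [-0.005,0,-0.0001]
    - [-0.005,0,-0.0001]
    - [-0.005,0,-0.0001]
  rotation:
    - [0,0,0]
    - [0,0,0]
    - [0,0,0]
    - [0,0,0]
    - [0,0,0]

```text
clock: 16.3
position: [0.5545, 0.0075, 0.0529]
tool_rot: [3.141, -0.001, 1.571]
force: [-1.9, 3.4, 10.9]
grip_width: -0.0001
```

Request:
move_arm:
  jaw: [255,255,255,255,255]
  dp:
    - [-0.004,0,-0.0001]
    - [-0.005,0,-0.0001]
    - [-0.005,0,-0.0001]
    - [-0.004,0,-0.0001]
    - [-0.003,0,-0.0001]
  rotation:
    - [0,0,0]
    - [0,0,0]
    - [0,0,0]
    - [0,0,0]
    - [0,0,0]

```text
clock: 16.92
position: [0.5545, -0.0094, 0.0533]
tool_rot: [3.141, -0.001, 1.571]
force: [-1.3, 2.4, 10.0]
grip_width: 0.0001
```

Request:
move_arm:
  jaw: [255,255,255,255]
  dp:
    - [-0.002,0,0]
    - [-0.002,0,-0.0001]
    - [-0.002,0,0]
    - [-0.002,0,-0.0001]
  rotation:
    - [0,0,0]
    - [0,0,0]
    - [0,0,0]
    - [0,0,0]

```text
clock: 17.42
position: [0.5545, -0.0157, 0.0534]
tool_rot: [3.141, -0.001, 1.571]
force: [-2.1, 3.7, 10.4]
grip_width: -0.0
```

Request:
move_arm:
  jaw: [255,255,255,255]
  dp:
    - [-0.0015,0,0]
    - [-0.0015,0,0]
    - [-0.0015,0,-0.0001]
    - [-0.0015,0,0]
  rotation:
    - [0,0,0]
    - [0,0,0]
    - [0,0,0]
    - [0,0,0]

```text
clock: 17.92
position: [0.5546, -0.0202, 0.0535]
tool_rot: [3.141, -0.001, 1.571]
force: [-1.4, 5.6, 10.0]
grip_width: 0.0002
```

Request:
move_arm:
  jaw: [255,255,255,255]
  dp:
    - [-0.001,0,0]
    - [-0.001,0,0]
    - [-0.001,0,0]
    - [-0.001,0,0]
  rotation:
    - [0,0,0]
    - [0,0,0]
    - [0,0,0]
    - [0,0,0]

```text
clock: 18.42
position: [0.5548, -0.0231, 0.0536]
tool_rot: [3.141, -0.001, 1.571]
force: [0.6, 6.1, 9.1]
grip_width: -0.0001
```

Fy rose from about 3 to 6 N and stayed there, so the lid is against its stop and the finger slips. Now I lift off and check.

Request:
move_arm:
  jaw: [255,255,255,255,255,255,255,255]
  dp:
    - [0,0,-0.003]
    - [0,0,-0.02]
    - [0,0,-0.05]
    - [0,0,-0.06]
    - [0.06,0,-0.03]
    - [0.06,0,0]
    - [0.06,0,0]
    - [0,0,0]
  rotation:
    - [0,0,0]
    - [0,0,0]
    - [0,0,0]
    - [0,0,0]
    - [0,0,0]
    - [0,0,0]
    - [0,0,0]
    - [0,0,0]

```text
clock: 19.42
position: [0.554, 0.1237, 0.1842]
tool_rot: [3.141, -0.001, 1.576]
force: [0.4, -1.0, 0.1]
grip_width: -0.0002
```

Run:
```python
from h import *
s=bot.observe();print(s["position"],s["force"])
B=grab_frame("side");A=grab_frame("scene");cv2.imwrite("pics/A8.png",A);cv2.imwrite("pics/B8.png",B)
cv2.imwrite("pics/v8.png",np.hstack([cv2.resize(A[180:310,225:315],(390,563),interpolation=cv2.INTER_CUBIC),cv2.resize(B[140:265,230:320],(405,563),interpolation=cv2.INTER_CUBIC)]))
```

```text
[0.554  0.1237 0.1842] [ 0.3765 -0.9572  0.0502]
```

View pics/v8.png

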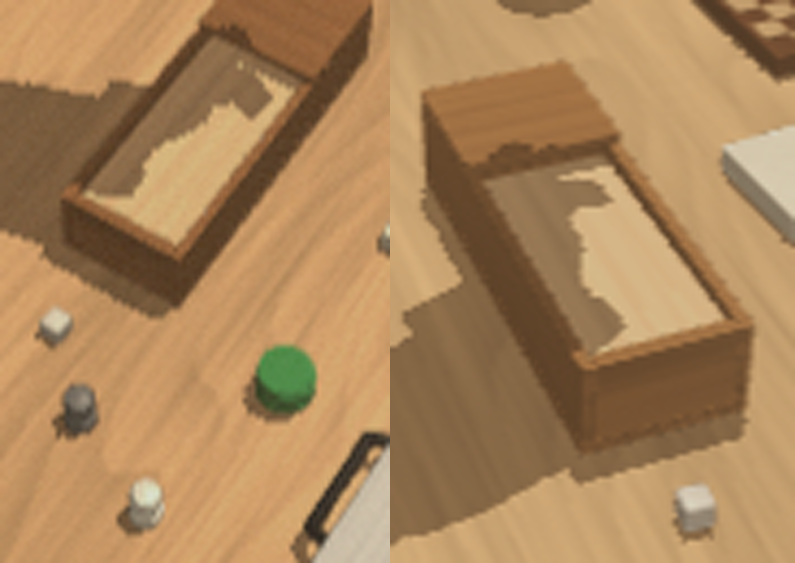

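```bash
python3 -c "
from workcell import workorder;print(workorder.job_done())"
```

```text
the job is handed in; nothing more can be done
None
```

The short yellow pawn is in the well, the lid is shut, and I handed the job in at about 19.5 s of the 59 s; no verdict came back.

- **Pawn:** I picked the short one by its head height, 25 mm against 51 mm for the tall pawn. I saw it standing upright and let go in the well before I closed the lid.
- **Lid:** I felt its top at about 53 mm above the shelf. I dragged it about 75 mm at 8 to 11 N of press, and no reading came near the 20 N limit. Near the end the drag force rose from about 3 to 6 N and stayed there while the finger slipped, so the lid was at its stop. The final scene and side pictures show no gap at the end wall, at roughly 2 mm per pixel.
- **At hand-in:** The fingers were clear of everything and the force read about zero. The die, chips and card pack in the last crops looked undisturbed. I did not measure the other bystanders again.
- **Disagreements:**
  - My first wrist-camera fix was up to 27 mm off. I had mistaken the pawn's foot for its head and read the pose after the picture. A second reading agreed with the other two views to 2–3 mm.
  - At release in the well the force reading was briefly 25 N upwards, so either the pawn or the fingertips pressed on the well floor. The lid was not touched.

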